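# Ready the carver's cordless honing machine: speed dial off, then battery on

## Task

Get the small honing machine ready for use: first turn its speed dial fully anticlockwise to the off stop, then slide the slim battery pack onto the machine's shoe until it is fully home and the catch clicks in behind it, and let go with the dial still off. Leave the drill's bigger battery pack, the carving, the bar of honing compound and the standing mallet where they are.

Things in the scene. Friction and masses are not known exactly. Their poses are not given: they have to be found in the camera images.
- machine: Grey honing machine, screwed down, on the left or right of the bench. z up, +x from its front (the flat deck, nearest the robot) to its back (the motor). Origin on the bench under the deck's middle. Deck top 50 mm above the bench, x -55 to 53 mm, y -118 to 118. Motor 80 mm thick along y behind it (x 55 to 135, top 115 mm up), a 77 mm wheel on each end (y +-100).
- dial (a joint): Turn of the black speed dial in rad: 0 is the off stop (fully anticlockwise seen from above), growing clockwise to 5.24 at full speed. At value q the pointer's direction makes an angle of 2.618 - q about z with the machine's x axis. It stays where it is left; friction torque about 0.05 N m.
- dial_grip (a point): Point on the dial's upright axis (x 0, y -62 mm of the machine), 28 mm above the deck, the height to grip. Turns with the dial: x along the grip bar to the white pointer line, z up. The black dial is a disc 42 mm across and 6.6 mm high carrying an upright bar 38 mm long, 12 mm wide, top 30 mm above the deck: pinch it across the 12 mm.
- shoe_home (a point): Point on the deck surface (x 0, y +48 mm of the machine) where the pack's origin is when fully home; the pack's x then along this x, the machine's. The pack enters along +x. The shoe is a black T rail along x, 63 mm long, ending at x +46 mm at a block that stops the pack's front. Rail head 30 mm wide, 8 to 13 mm above the deck; stem 16 mm wide.
- shoe_nose (a point): The rail's rounded front end, on the deck surface, 17 mm before shoe_home. The 38 mm of deck before it is flat: lay the pack's front part there, its front edge just short of the nose (origin about 67 mm before shoe_home, the rear overhanging), and slide it in. The pack's lips then pass under the rail's head with 3.5 mm spare in height, 2 mm at each side.
- catch (a joint): Spring catch in the middle of the rail, in m: 0 is up, growing as pressed down (to 0.008). From about 45 mm before home the entering pack's inner bar rides up its ramp and presses it down some 4 mm (up to about 12 N of push along the rail); in about the last 2 mm of travel it springs up behind that bar and the pack cannot slide back.
- pack: The slim battery pack, loose, black: 90 mm long (x), 52 wide (y), 46 high, 0.2 to 0.45 kg; origin at the centre of its underside, z up. +x is the front, which enters first; the rear has a thumb rib on top and four white charge lamps. Underside: channel 34 mm wide with 4.5 mm thick lips, open in front, closed at the rear. Lies channel down on the mat. Grip its flat sides.
- mat: Square of grey carpet, 320 x 320 mm, 4 mm thick, fixed on the bench on the other side from the machine; origin at the centre of its underside. The pack and three bystanders lie on it in a two by two pattern about 140 mm apart.
- drill_pack: Bystander, loose: the drill's larger battery, black, 112 x 74 mm and 60 mm high, with its rails on top; origin at the centre of its underside.
- carving: Bystander, loose: limewood block, 110 x 64 x 24 mm, with a part-carved rosette up to 38 mm high; origin at the centre of its underside.
- compound_bar: Bystander, loose: pale bar of honing compound, 95 x 38 x 26 mm; origin at the centre of its underside.
- mallet: Bystander, loose: round wooden carver's mallet standing on its head between the mat and the machine, 240 mm high, head 76 mm in diameter; origin at the centre of its foot.

How it is judged:
By the outcome, as a careful person would: the job done as asked, in the order asked, and still so for the second after the job is handed in, with the robot touching nothing.
It also fails if it takes over 72 s, if anything falls off the work surface, if the arm or the gripper's body presses on something with over 40 N, if the wrist force passes 120 N, or if a joint passes its speed limit or range.

## Robot

A 6-joint arm with a two-finger parallel gripper is mounted at the origin on the work surface. World frame = base frame: x ahead of the robot, y to its left, z up, the work surface at z = 0. Lengths are in m, angles in degrees, forces in N, time in s.
With the tool pointing down it reaches from about 0.3 to 0.875 m from the base axis. Payload 6.4 kg.
Tool frame: the origin (TCP) lies at the very end of the fingers, on their centre line; the grasp point (between the pads) lies robot.hold_point_z behind it (robot.hold_point_z is the distance from the TCP to the grasp point, in m); x points along the fingers, z is the direction in which the jaws open and shut, and the axes are right-handed (so a half turn about x gives the same grasp; the last joint's range is limited). The gripper opens to 85 mm and grips with 20 to 120 N. Pads are 22 mm wide; open, the fingers measure 114 mm over their backs; the gripper's body (76 mm by 85 mm) begins 54 mm behind the grasp point. The pads swing forward as they close: fully open they stand 13 mm farther back than shut.
Start: joints at [-81.091, 10.359, 92.074, -0, 77.567, -11.82], TCP at [0.204, -0.538, 0.231] pointing down, gripper open.
Joint ranges: [-171.53, 171.53], [-51.25, 118.39], [17.06, 147.69], [-65.23, 245.23], [0, 150.52], [-178.68, 178.68]. Speed limits (degrees/s): [147.25, 147.25, 172.46, 180, 180, 180].

## Interface

Orientations are given as [roll, pitch, yaw] about the fixed x, y, z axes, in that order (R = Rz(yaw) Ry(pitch) Rx(roll)).
In Python, from bench import robot gives the robot as it stands. The module is installed in compiled form; this text tells all that it offers.
- The arm moves only by the tool drive_tool, never from a script. Its argument "moves" is text: rows parted by semicolons, each of 7 numbers parted by spaces: the closure, from -1 (fully open) to 1 (shut), then the shift along the world's x, y, z in m, then the turn, a rotation vector about the world's x, y, z in rad. A call has 1 to 8 rows; each row is the pose to reach, as a shift and turn from the pose measured when the call began; what a row does not reach only later rows make up. A row lasts 1/12 s, in which the tool goes at most 41.7 mm and 7.16 degrees, less where a joint would pass 70% of its speed; a pose out of reach is approached as far as the arm can. A call with a gripper value outside its range is refused whole. The fingers move at their own pace and stop on an object; the grip force is fixed at half the most. Time passes only in rows, so rows that repeat a pose let the fingers close. It gives the time, the measured TCP pose, the force and the opening at its end, in the units of the state.
- robot.observe(): the state, without advancing time (a new reading comes with each control period).
- robot.camera(name): name is "scene" or "top" or "wrist"; returns the picture (400x640x3 uint8, blue, green, red); there is no depth.
- robot.camera_model(name): a dict with "intrinsics" (3x3 intrinsics, pixels), "k1" (the pictures are not rectified: a ray, as slopes to the right and down, at radius r is drawn at 1 + k1 r^2 times it, then the intrinsics apply), "R" (3x3) and "t" (3): a world point X has camera coordinates R X + t. Camera axes: x right, y down, z forward; pixel columns grow to the right and rows downward; lengths in m; the calibration is good to about 2 mm. A picture is of the moment at which its call begins: read the wrist's pose just before it. camera_model takes no time and is no camera call; for the wrist camera it gives the pose at the moment of the call.
- robot.close_job(): hands the job in, once; it reports no verdict.
Trained networks look in the newest picture that a camera, given by its name, has taken for a name from the list of things; names that differ only in an ending like _2 or _b are one class to them, and where a whole thing is asked for, a point or a joint stands for the part that bears it (a point fixed in the world has none). Each returns a list of dicts, best first, with "conf" (0 to 1); they miss things now and then, are a little off and sometimes report something else, mostly with a low value. They report only what shows in the picture. A call takes as long as a camera call.
- robot.spot_in(label, camera): "extent" ([centre column, centre row, width, height] in pixels, round what is visible of it).
The state is a dict: "clock": time; "joint_pos": joint angles; "dq": joint speeds; "joint_torque": joint torques, N m; "position": TCP position; "eef_rot": TCP orientation; "wrist_force": force on the tool from outside, world axes, zero at the start; "wrist_torque": the same for the moment, N m; "grip_width": opening from 0.0 (shut) to 1.0 (fully open).
Only numpy, scipy, OpenCV 4.12 (cv2) and the standard library are available. Lean on these libraries where they do the work, as an engineer would, in place of code of your own. Each camera call takes 0.05 s, during which the arm holds its last target.

## Working session

There is one attempt and no reset: what is moved stays moved. The work goes in short steps, Python scripts to look and compute and a tool call to move; the robot and the scene stay as the last step left them, time stands still between calls to the robot, and variables do not carry over. Pictures are saved under pics/ and viewed, and the job is handed in when it is done.

Besides the shell and the picture viewer there is one more tool, called after "Emit:" as name(argument=value, ...), one argument or row to a line, values as JSON. drive_tool: Moves the arm, as the interface text tells. Its arguments: {"type":"object","properties":{"moves":{"type":"string"}},"required":["moves"]}

```bash
mkdir -p pics
python3 - <<'E'
from bench import robot
import cv2
print(robot.observe(), robot.hold_point_z)
for c in ("top","scene"):
    cv2.imwrite(f"pics/{c}0.png",robot.camera(c))
    m=robot.camera_model(c); print(c,m)
    for l in ("machine","dial","dial_grip","shoe_nose","pack","drill_pack","carving","compound_bar","mallet","mat"):
        print(l,[(d["conf"],d["extent"]) for d in robot.spot_in(l,c)[:2]])
E
```

```text
{'clock': 0.0, 'joint_pos': array([-8.10897199e+01,  1.04010691e+01,  9.21320083e+01,  3.35647166e-04,
        7.75681476e+01, -1.18199963e+01]), 'dq': array([-0.08142272, -0.08958349, -0.10639947,  0.04459514,  0.03473749,
        0.0319968 ]), 'joint_torque': array([ 1.09977620e-03, -4.44869363e+01, -3.51332974e+01, -1.23642048e-04,
        9.03575012e-03, -1.34294581e-05]), 'position': array([ 0.20346335, -0.53720324,  0.23038928]), 'eef_rot': array([167.99454706,  89.89877445,  98.72475094]), 'wrist_force': array([-0.35567892,  0.1618689 , -0.36041413]), 'wrist_torque': array([-0.02071776,  0.06976955, -0.00879158]), 'grip_width': 0.9989974056025123} 0.0187
top {'intrinsics': array([[412.46881975,   0.        , 318.7356658 ],
       [  0.        , 412.46881975, 199.8630397 ],
       [  0.        ,   0.        ,   1.        ]]), 'k1': -0.06827701027716589, 'R': array([[-1.43095843e-02, -9.99895944e-01, -1.82675161e-03],
       [-9.94615094e-01,  1.44215080e-02, -1.02629598e-01],
       [ 1.02645263e-01,  3.48327840e-04, -9.94717964e-01]]), 't': array([-4.60248582e-04,  5.20931216e
[... 855 characters left out ...]
.99959465,  0.00665707],
       [ 0.68365767,  0.02378954, -0.72941501],
       [-0.72927771, -0.01563957, -0.68403906]]), 't': array([-0.00831239, -0.29389377,  1.37849365])}
machine [(0.67, [216.7, 236.8, 118.2, 78.4])]
dial [(0.6, [198.5, 203.6, 18.8, 15.9])]
dial_grip [(0.63, [198.3, 207.1, 15.7, 13.6])]
shoe_nose [(0.91, [216.1, 235.3, 122.6, 83.0])]
pack [(0.56, [414.1, 198.9, 34.4, 38.0])]
drill_pack [(0.79, [362.6, 233.8, 39.1, 45.1]), (0.56, [216.8, 236.1, 123.1, 79.9])]
carving [(0.93, [363.5, 195.8, 21.8, 31.5])]
compound_bar [(0.93, [418.6, 237.6, 29.6, 31.3]), (0.4, [392.0, 225.0, 131.3, 94.4])]
mallet [(0.75, [313.8, 200.7, 30.8, 85.6])]
mat [(0.7, [393.5, 226.7, 130.4, 97.2])]
```

Run:
```python
import cv2
a=cv2.imread("pics/top0.png")
cv2.imwrite("pics/top_r.png",cv2.resize(a[95:255,350:510],None,fx=4,fy=4,interpolation=cv2.INTER_CUBIC)[:600])
cv2.imwrite("pics/top_l.png",cv2.resize(a[125:295,130:345],None,fx=3.5,fy=3.5,interpolation=cv2.INTER_CUBIC))
```

```text
(no output)
```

View pics/top0.png

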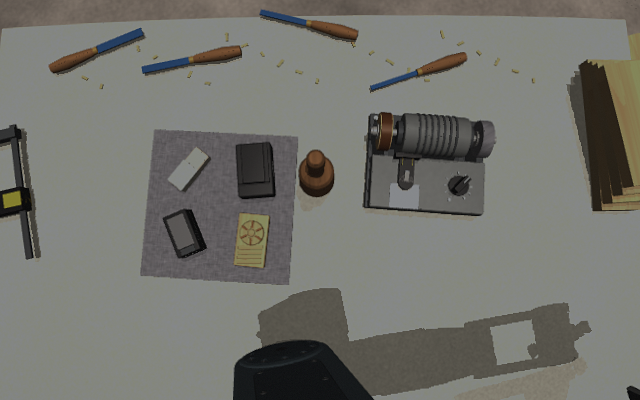

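View pics/scene0.png

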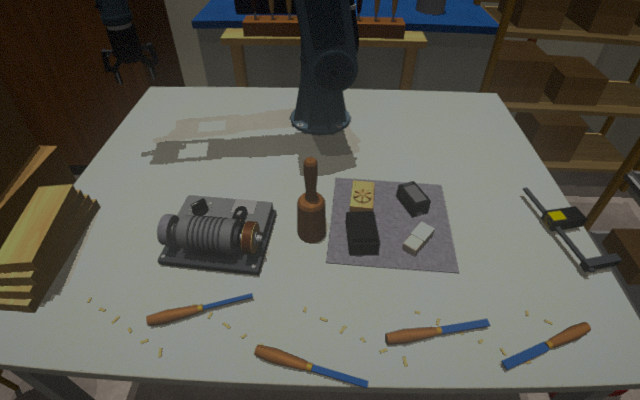

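View pics/top_r.png

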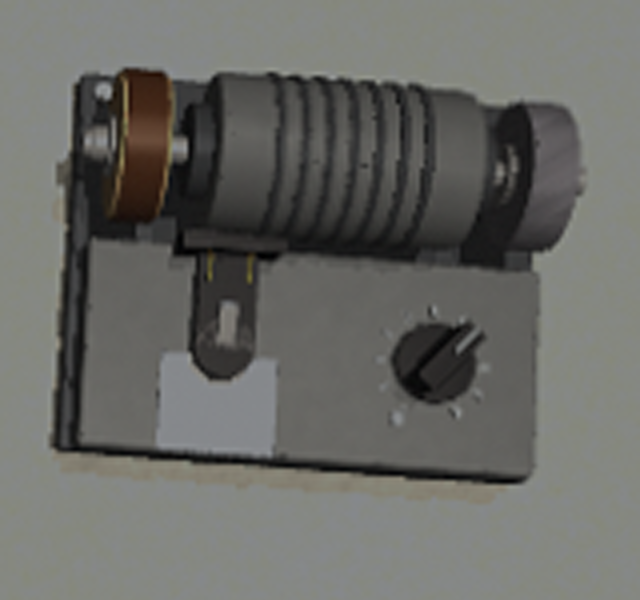

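View pics/top_l.png

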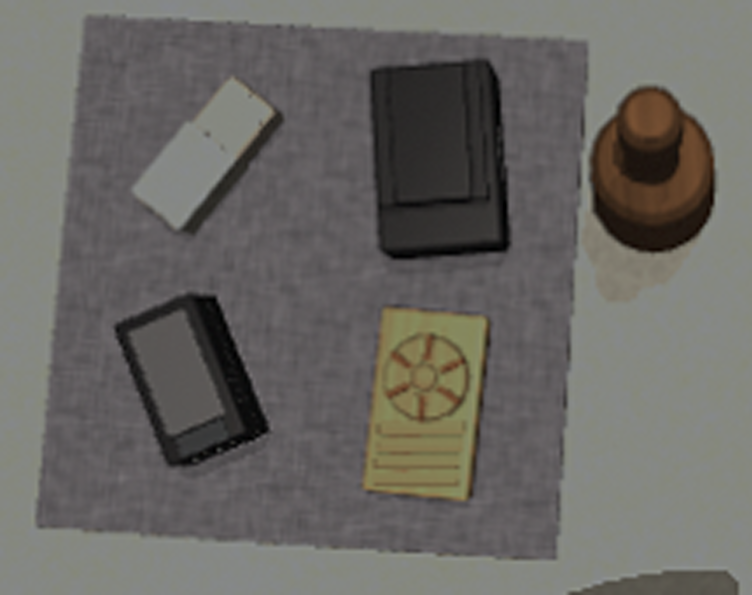

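```bash
cat > h.py <<'E'
from bench import robot
import numpy as np, cv2
def ray(c,uv,m=None):
    m=m or robot.camera_model(c)
    K=m["intrinsics"];k=m["k1"]
    p=cv2.undistortPoints(np.array(uv,float).reshape(-1,1,2),K,np.array([k,0,0,0,0.]))[:,0]
    d=np.c_[p,np.ones(len(p))]@m["R"]; o=-m["R"].T@m["t"]
    return o,d
def at_z(c,uv,z,m=None):
    o,d=ray(c,uv,m); z=np.broadcast_to(z,len(d))
    return o+d*((z-o[2])/d[:,2])[:,None]
def proj(c,X,m=None):
    m=m or robot.camera_model(c); X=np.atleast_2d(X)
    return cv2.projectPoints(X,cv2.Rodrigues(m["R"])[0],m["t"],m["intrinsics"],np.array([m["k1"],0,0,0,0.]))[0][:,0]
def jaw():
    """tool axes"""
    from scipy.spatial.transform import Rotation as R
    s=robot.observe(); return s["position"],R.from_euler("xyz",s["eef_rot"],degrees=True).as_matrix(),s
E
python3 - <<'E'
from h import *
np.set_printoptions(precision=4,suppress=True)
cr=lambda p,o,s:(np.array(p,float)+.5)/s-.5+np.array(o)
d=at_z("top",cr([(78,447),(530,480),(540,270),(92,238)],(350,95),4),.05)
print("deck FL FR BR BL",d); print(np.linalg.norm(np.diff(d,axis=0),axis=1))
v=d[1]-d[0];print("yaw",np.degrees(np.arctan2(v[1],v[0]))+90, "centre",d.mean(0))
v=d[2]-d[3];print("yaw",np.degrees(np.arctan2(v[1],v[0]))+90)
print("dialdisc",at_z("top",cr([(433,365)],(350,95),4),.055))
print("pointer ends",at_z("top",cr([(480,335),(415,385)],(350,95),4),.08))
p=at_z("top",cr([(117,325),(193,295),(240,418),(170,440)],(130,125),3.5),.05)
print("packtop FL FR RR RL?",p,p.mean(0),np.linalg.norm(np.diff(p,axis=0),axis=1))
print("mallet",at_z("top",cr([(650,115)],(130,125),3.5),.24))
P,R,s=jaw();print(R)
E
```

```text
deck FL FR BR BL [[ 0.5037 -0.11    0.05  ]
 [ 0.4833 -0.3415  0.05  ]
 [ 0.5921 -0.353   0.05  ]
 [ 0.6115 -0.1202  0.05  ]]
[0.2324 0.1095 0.2336]
yaw -5.039059993775652 centre [ 0.5477 -0.2312  0.05  ]
yaw -4.7486650006511155
dialdisc [[ 0.5425 -0.2923  0.055 ]]
pointer ends [[ 0.5539 -0.3082  0.08  ]
 [ 0.5294 -0.2742  0.08  ]]
packtop FL FR RR RL? [[0.4869 0.3107 0.05  ]
 [0.5038 0.2658 0.05  ]
 [0.4321 0.2371 0.05  ]
 [0.4198 0.278  0.05  ]] [0.4607 0.2729 0.05  ] [0.0479 0.0773 0.0427]
mallet [[ 0.5665 -0.0036  0.24  ]]
[[-0.      0.9353  0.354 ]
 [ 0.      0.354  -0.9353]
 [-1.     -0.     -0.    ]]
```

Emit:
drive_tool(
  moves="-1 0.32 0.23 0 0 0 -1.3; -1 0.32 0.23 0 0 0 -1.3; -1 0.32 0.23 0 0 0 -1.3; -1 0.32 0.23 0 0 0 -1.3; -1 0.32 0.23 0 0 0 -1.3; -1 0.32 0.23 0 0 0 -1.3; -1 0.32 0.23 0 0 0 -1.3; -1 0.32 0.23 0 0 0 -1.3",
)

```text
clock: 1.77
position: [0.4553, -0.3571, 0.2315]
eef_rot: [70.2, 90.0, -52.4]
wrist_force: [0.6, -0.7, -1.1]
grip_width: 1.0
```

Emit:
drive_tool(
  moves="-1 0.07 0.055 -0.02 0 0 -0.37; -1 0.07 0.055 -0.02 0 0 -0.37; -1 0.07 0.055 -0.02 0 0 -0.37; -1 0.07 0.055 -0.02 0 0 -0.37; -1 0.07 0.055 -0.02 0 0 -0.37",
)

```text
clock: 2.18
position: [0.5256, -0.3013, 0.2111]
eef_rot: [-25.8, 90.0, -169.3]
wrist_force: [-0.4, 0.2, 0.3]
grip_width: 0.999
```

Run:
```python
from h import *
np.set_printoptions(precision=4,suppress=True)
P,R,s=jaw();print(P,R[:,2],np.degrees(np.arctan2(R[1,2],R[0,2])),s["joint_pos"])
m=robot.camera_model("wrist");cv2.imwrite("pics/w1.png",robot.camera("wrist"));print(m)
print(robot.spot_in("dial","wrist")[:2])
```

```text
[ 0.5256 -0.3013  0.2111] [-0.8044 -0.5941  0.0007] -143.549727619707 [-41.0141  15.2642  88.585   -0.0377  76.1797 102.5447]
{'intrinsics': array([[283.7136,   0.    , 320.1956],
       [  0.    , 283.7136, 197.3096],
       [  0.    ,   0.    ,   1.    ]]), 'k1': -0.03812966150831155, 'R': array([[-0.8045, -0.5939,  0.0004],
       [-0.5652,  0.7658,  0.3067],
       [-0.1825,  0.2465, -0.9518]]), 't': array([0.2428, 0.4929, 0.5313])}
[{'extent': [303.0, 180.2, 40.3, 42.0], 'conf': 0.57}, {'extent': [235.6, 170.8, 276.4, 270.2], 'conf': 0.37}]
```

View pics/w1.png

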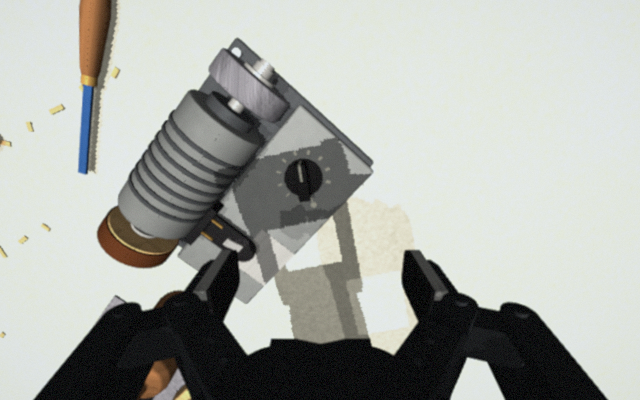

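Run:
```python
import cv2
a=cv2.imread("pics/w1.png")
cv2.imwrite("pics/w1z.png",cv2.resize(a[90:310,170:380],None,fx=2.7,fy=2.7,interpolation=cv2.INTER_CUBIC))
cv2.imwrite("pics/w1d.png",cv2.resize(a[140:220,260:345],None,fx=7,fy=7,interpolation=cv2.INTER_CUBIC))
```

```text
(no output)
```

View pics/w1z.png

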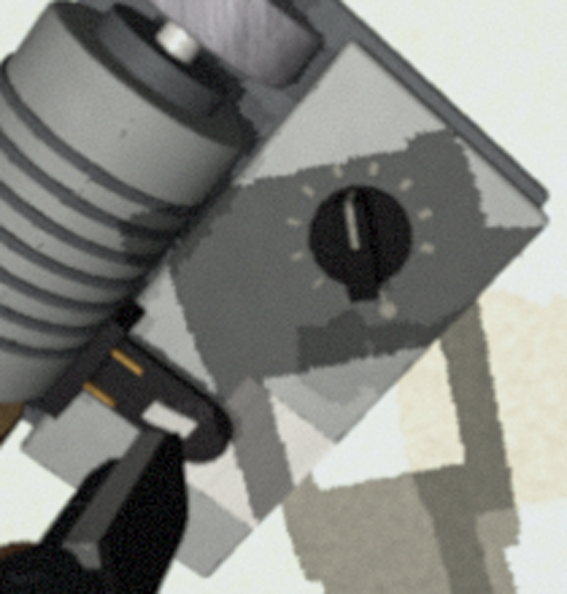

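View pics/w1d.png

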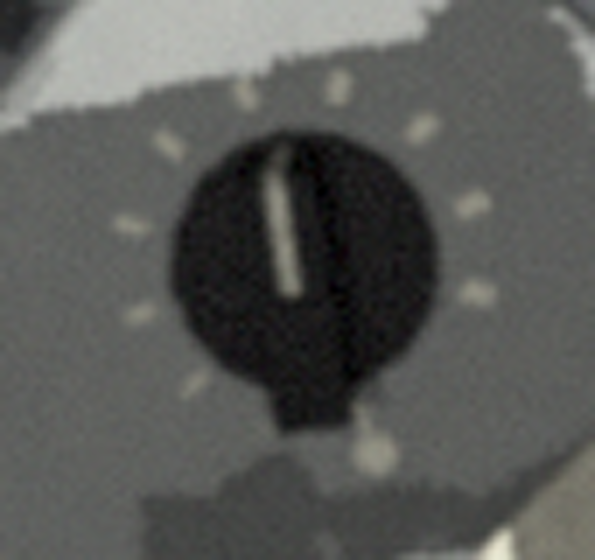

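Run:
```python
from h import *
np.set_printoptions(precision=4,suppress=True)
m=robot.camera_model("wrist")
cr=lambda p,o,s:(np.array(p,float)+.5)/s-.5+np.array(o)
l=at_z("wrist",cr([(273,170),(291,295)],(260,140),7),.08,m)
v=l[0]-l[1];print("line",l,np.degrees(np.arctan2(v[1],v[0])),np.linalg.norm(v))
c=at_z("wrist",cr([(305,260)],(260,140),7),.055,m);print("disc",c)
t=cr([(435,127),(473,205),(477,293),(375,455),(195,384),(140,315),(132,224),(170,145),(247,94),(338,87),(422,127)],(260,140),7)
T=at_z("wrist",t,.05,m)-c; print(np.degrees(np.arctan2(T[:,1],T[:,0])),np.linalg.norm(T,axis=1))
# deck edges corners in w1z
d=at_z("wrist",cr([(548,222),(355,40),(205,577)],(170,90),2.7),.05,m);print("deck FR,BR,?front-left",d)
v=d[0]-d[2];print(np.degrees(np.arctan2(v[1],v[0]))+90,np.linalg.norm(v))
```

```text
line [[ 0.555  -0.3099  0.08  ]
 [ 0.5426 -0.2966  0.08  ]] -46.84215335892682 0.018234910985918514
disc [[ 0.5416 -0.2961  0.055 ]]
[ -99.0433 -127.4044 -157.4333  143.596    86.0559   57.195    26.7947
   -2.9315  -34.3454  -65.0362  -96.04  ] [0.0288 0.0277 0.0281 0.0357 0.0289 0.0291 0.0282 0.0275 0.027  0.0271
 0.0274]
deck FR,BR,?front-left [[ 0.4827 -0.3447  0.05  ]
 [ 0.5868 -0.3559  0.05  ]
 [ 0.5041 -0.1134  0.05  ]]
-5.275636929861534 0.23230843244322424
```

Emit:
drive_tool(
  moves="0.1 0.0165 0.007 -0.04 0 0 0.117; 0.1 0.0165 0.007 -0.08 0 0 0.117; 0.1 0.0165 0.007 -0.1 0 0 0.117; 0.1 0.0165 0.007 -0.1 0 0 0.117; 0.1 0.0165 0.007 -0.1 0 0 0.117",
)

```text
clock: 2.7
position: [0.54, -0.2965, 0.1113]
eef_rot: [-52.7, 89.9, 170.3]
wrist_force: [-0.6, 0.9, 1.1]
grip_width: 0.45
```

Run:
```python
from h import *
np.set_printoptions(precision=4,suppress=True)
P,R,s=jaw();print(P,R[:,2],np.degrees(np.arctan2(R[1,2],R[0,2])),s["joint_pos"],s["grip_width"])
m=robot.camera_model("wrist");a=robot.camera("wrist");cv2.imwrite("pics/w2.png",a)
print(proj("wrist",[[.542,-.2945,.08],P],m),m["R"],m["t"])
```

```text
[ 0.54   -0.2965  0.1113] [-0.731  -0.6824  0.001 ] -136.96817919479062 [-39.7697  22.8071  91.1647  -0.0528  66.1115  97.2199] 0.44959395957220327
[[314.5757 227.639 ]
 [318.5913 250.0187]] [[-0.7312 -0.6822  0.0008]
 [-0.6489  0.6959  0.3076]
 [-0.2104  0.2244 -0.9515]] [0.1916 0.5524 0.4462]
```

View pics/w2.png

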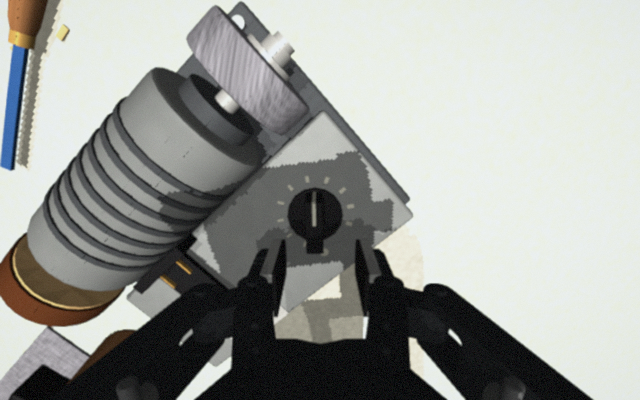

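Emit:
drive_tool(
  moves="0.1 0.002 0.002 -0.025 0 0 0; 0.1 0.002 0.002 -0.05 0 0 0; 0.1 0.002 0.002 -0.05 0 0 0; 0.4 0.002 0.002 -0.05 0 0 0; 1 0.002 0.002 -0.05 0 0 0; 1 0.002 0.002 -0.05 0 0 0; 1 0.002 0.002 -0.05 0 0 0; 1 0.002 0.002 -0.05 0 0 0",
)

```text
clock: 3.42
position: [0.5453, -0.2963, 0.0663]
eef_rot: [96.0, 89.6, -41.0]
wrist_force: [2.0, 3.5, 7.0]
grip_width: 0.113
```

Run:
```python
from h import *
np.set_printoptions(precision=4,suppress=True)
P,R,s=jaw();print(P,s["wrist_force"],s["wrist_torque"],s["grip_width"])
a=robot.camera("wrist");cv2.imwrite("pics/w3.png",a)
```

```text
[ 0.5453 -0.2963  0.0663] [2.0303 3.5054 6.9681] [ 0.3629 -0.1475 -0.0697] 0.11343764261691534
```

View pics/w3.png

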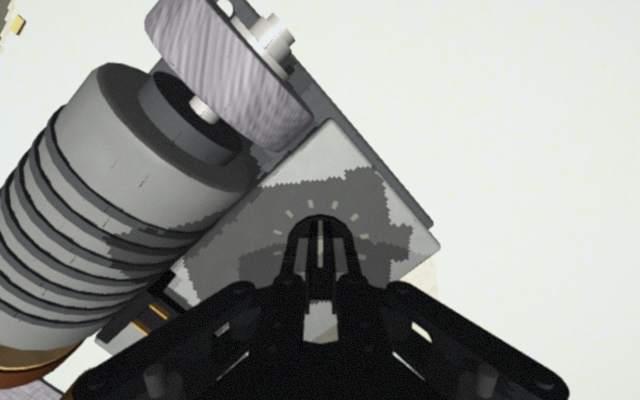

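Emit:
drive_tool(
  moves="1 -0.002 0.001 0 0 0 0.1; 1 -0.003 0.0015 0 0 0 0.2; 1 -0.003 0.0015 0 0 0 0.3; 1 -0.003 0.0015 0 0 0 0.4; 1 -0.003 0.0015 0 0 0 0.4",
)

```text
clock: 3.88
position: [0.5457, -0.2954, 0.0666]
eef_rot: [96.1, 89.1, -17.6]
wrist_force: [16.5, -1.2, -16.4]
grip_width: 0.118
```

```bash
cat > st.py <<'E'
from h import *
import sys
np.set_printoptions(precision=4,suppress=True)
P,R,s=jaw();print(P,"yaw",np.degrees(np.arctan2(R[1,2],R[0,2])),"tilt",R[:,0],s["wrist_force"],s["wrist_torque"],s["joint_pos"],s["grip_width"])
if len(sys.argv)>1:
    a=robot.camera("wrist");cv2.imwrite("pics/%s.png"%sys.argv[1],a)
E
python3 st.py w4
```

```text
[ 0.5457 -0.2954  0.0666] yaw -113.75362781387973 tilt [ 0.0148 -0.0047 -0.9999] [ 16.4774  -1.2382 -16.3632] [-0.4022 -2.6862  0.0679] [-39.5419  26.1844  92.3896   0.3811  60.6008  74.0278] 0.11820466304143736
```

View pics/w4.png

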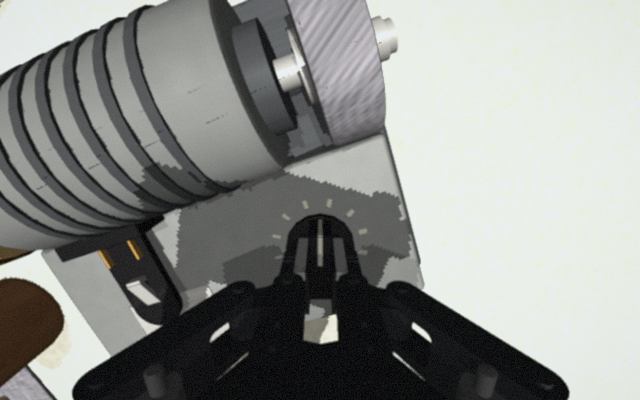

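Emit:
drive_tool(
  moves="1 0 0 0 0 0 0.1; 1 0 0 0 0 0 0.22; 1 0 0 0 0 0 0.34; 1 0 0 0 0 0 0.46; 1 0 0 0 0 0 0.58; 1 0 0 0 0 0 0.7; 1 0 0 0 0 0 0.8; 1 0 0 0 0 0 0.8",
)

```text
clock: 4.6
position: [0.546, -0.2932, 0.0665]
eef_rot: [105.1, 89.0, 37.3]
wrist_force: [4.2, 6.3, -4.4]
grip_width: 0.12
```

```bash
python3 st.py
```

```text
[ 0.546  -0.2932  0.0665] yaw -67.7946269944775 tilt [ 0.0137  0.0104 -0.9999] [ 4.2059  6.2741 -4.3871] [ 1.0174 -0.6224  0.0615] [-39.695   26.3962  92.0993   1.0952  61.2867  27.5775] 0.12014544708812898
```

Emit:
drive_tool(
  moves="1 0 0 0 0 0 0.12; 1 0 0 0 0 0 0.24; 1 0 0 0 0 0 0.36; 1 0 0 0 0 0 0.48; 1 0 0 0 0 0 0.6; 1 -0.001 0 0 0 0 0.72; 1 -0.001 0 0 0 0 0.84; 1 -0.001 0 0 0 0 0.84",
)

```text
clock: 5.27
position: [0.5444, -0.2914, 0.0664]
eef_rot: [110.6, 88.9, 91.4]
wrist_force: [-1.1, 6.3, -1.4]
grip_width: 0.122
```

```bash
python3 st.py
```

```text
[ 0.5444 -0.2914  0.0664] yaw -19.25641600877044 tilt [-0.0005  0.02   -0.9998] [-1.1151  6.2845 -1.3525] [0.8296 0.0009 0.093 ] [-39.6139  26.7413  91.5987   0.9766  62.4154 -20.8116] 0.12242999891016883
```

Emit:
drive_tool(
  moves="1 0 -0.001 0 0 0 0.12; 1 0 -0.001 0 0 0 0.24; 1 0 -0.001 0 0 0 0.36; 1 0 -0.001 0 0 0 0.48; 1 -0.001 -0.001 0 0 0 0.6; 1 -0.001 -0.001 0 0 0 0.72; 1 -0.001 -0.001 0 0 0 0.84; 1 -0.001 -0.001 0 0 0 0.84",
)

```text
clock: 5.93
position: [0.5421, -0.2915, 0.0665]
eef_rot: [112.0, 88.7, 141.2]
wrist_force: [-4.2, 3.5, -1.0]
grip_width: 0.118
```

```bash
python3 st.py w5
```

```text
[ 0.5421 -0.2915  0.0665] yaw 29.27445530910073 tilt [-0.0183  0.0147 -0.9997] [-4.2184  3.4709 -1.009 ] [0.4505 0.4051 0.0567] [-39.2939  26.9732  91.253   -0.0141  63.1183 -68.5563] 0.11825830525461567
```

View pics/w5.png

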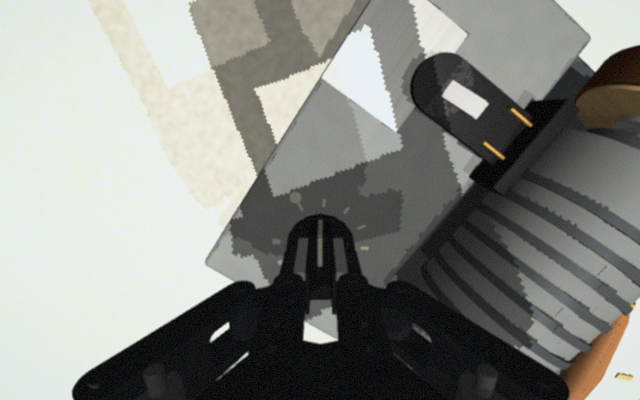

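Emit:
drive_tool(
  moves="1 0 -0.001 0 0 0 0.12; 1 0 -0.001 0 0 0 0.24; 1 0 -0.001 0 0 0 0.35; 1 0 -0.001 0 0 0 0.42; 1 0 -0.001 0 0 0 0.47; 1 0 -0.001 0 0 0 0.5; 1 0 -0.001 0 0 0 0.5",
)

```text
clock: 6.57
position: [0.541, -0.2923, 0.0665]
eef_rot: [110.6, 88.5, 168.2]
wrist_force: [-5.1, 1.0, -1.0]
grip_width: 0.121
```

```bash
python3 st.py w6
```

```text
[ 0.541  -0.2923  0.0665] yaw 57.6133830345725 tilt [-0.025   0.0052 -0.9997] [-5.1265  0.9634 -1.0138] [ 0.1184  0.5035 -0.8206] [-39.0738  26.9612  91.2717  -0.7545  63.0714 -96.3316] 0.1211086907681578
```

View pics/w6.png

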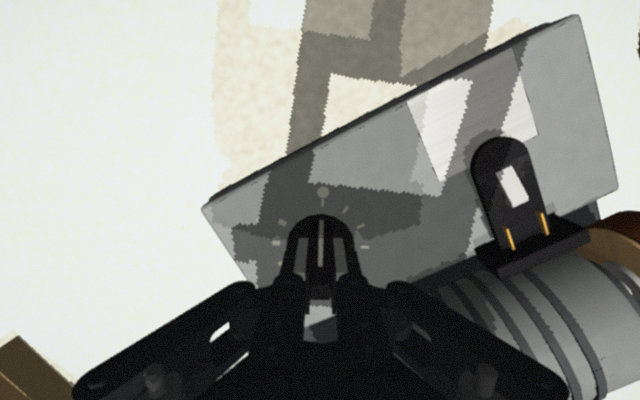

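Emit:
drive_tool(
  moves="0.3 0 0 0 0 0 0; 0.1 0 0 0 0 0 0; 0.1 0 0 0 0 0 0; 0.1 0 0 0.02 0 0 0; 0.1 0 0 0.06 0 0 0; 0.1 0 0 0.1 0 0 0; 0.1 0 0 0.14 0 0 0; 0.1 0 0 0.14 0 0 0",
)

```text
clock: 7.28
position: [0.5456, -0.2955, 0.2174]
eef_rot: [147.6, 89.3, -154.8]
wrist_force: [0.6, -1.2, 1.4]
grip_width: 0.455
```

```bash
python3 st.py w7
```

```text
[ 0.5456 -0.2955  0.2174] yaw 57.557303840986165 tilt [-0.0117 -0.0055 -0.9999] [ 0.5778 -1.2452  1.3778] [-0.0196 -0.0162 -0.0174] [-39.0369  17.039   85.6152  -0.685   77.6702 -96.4438] 0.45452142055869016
```

View pics/w7.png

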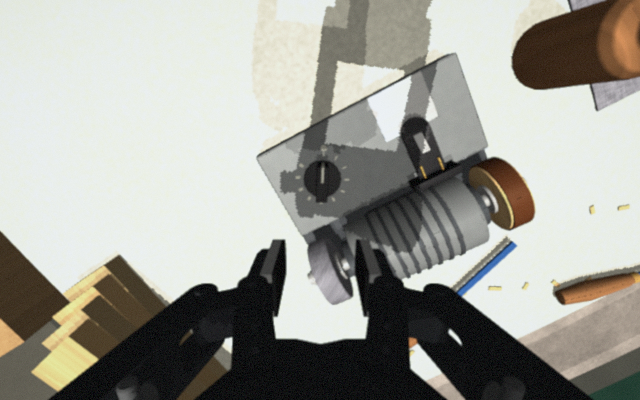

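Run:
```python
import cv2
a=cv2.imread("pics/w7.png")
cv2.imwrite("pics/w7z.png",cv2.resize(a[40:240,240:500],None,fx=3,fy=3,interpolation=cv2.INTER_CUBIC))
```

```text
(no output)
```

View pics/w7z.png

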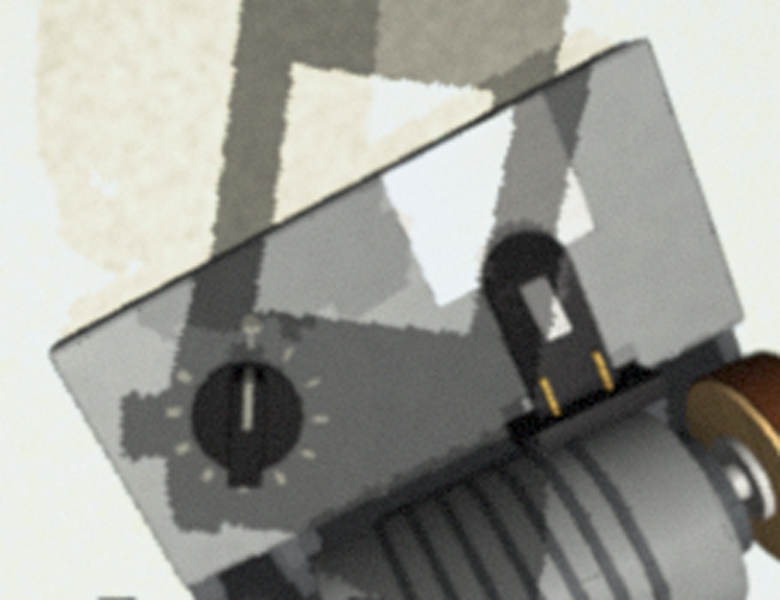

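```bash
cat > mfit.py <<'E'
from h import *
from scipy.optimize import least_squares
np.set_printoptions(precision=4,suppress=True)
cr=lambda p,o,s:(np.array(p,float)+.5)/s-.5+np.array(o)
mw=robot.camera_model("wrist"); mt=robot.camera_model("top")
m1=dict(mw); m1["R"]=np.array([[-0.8045, -0.5939,  0.0004],[-0.5652,  0.7658,  0.3067],[-0.1825,  0.2465, -0.9518]]); m1["t"]=np.array([0.2428, 0.4929, 0.5313])
M=lambda a:np.array(a)/1000.
obs={
"w7":(mw,M([(-55,-118,50),(-55,118,50),(53,118,50),(0,-62,56),(-17,48,62)]),cr([(52,350),(648,40),(743,320),(247,416),(518,232)],(240,40),3)),
"w1":(m1,M([(-55,-118,50),(53,-118,50),(-55,118,50),(0,-62,56)]),np.r_[cr([(548,222),(355,40),(205,577)],(170,90),2.7),cr([(305,258)],(260,140),7)]),
"top":(mt,M([(-55,118,50),(-55,-118,50),(53,-118,50),(53,118,50),(0,-62,56),(-17,48,62)]),cr([(78,447),(530,480),(540,270),(92,238),(433,365),(222,380)],(350,95),4))}
def W(p,X):
    c,s=np.cos(p[2]),np.sin(p[2]);return np.c_[p[0]+c*X[:,0]-s*X[:,1],p[1]+s*X[:,0]+c*X[:,1],X[:,2]]
def fit(keys):
    f=lambda p:np.concatenate([(proj("",W(p,obs[k][1]),obs[k][0])-obs[k][2]).ravel() for k in keys])
    r=least_squares(f,[.548,-.231,-.087],loss="soft_l1",x_scale=[.01,.01,.05]);return r.x,r.fun.reshape(-1,2)
if __name__=="__main__":
  for k in (["w7"],["w1"],["top"],["w7","w1","top"]):
    p,r=fit(k);print(k,p,np.degrees(p[2]));print(r.round(1).tolist())
  print("home",W(p,M([(0,48,50),(-67,48,50)])),"dial",W(p,M([(0,-62,78)])))
E
python3 mfit.py
```

```text
['w7'] [ 0.5449 -0.2303 -0.0928] -5.319595850868354
[[-3.8, 0.2], [2.8, -3.9], [4.3, 0.5], [-0.3, 0.5], [-1.0, 0.3]]
['w1'] [ 0.5478 -0.2327 -0.0968] -5.548661414836651
[[2.3, -0.1], [-0.7, -1.9], [-0.8, 1.2], [0.2, 0.9]]
['top'] [ 0.5484 -0.2312 -0.0872] -4.997203593334655
[[-0.6, -0.1], [1.1, -0.0], [0.2, 0.6], [-1.0, 0.0], [0.5, -0.3], [-0.1, -0.1]]
['w7', 'w1', 'top'] [ 0.547  -0.2313 -0.091 ] -5.214928563114307
[[-3.4, 2.6], [2.5, -1.5], [4.2, 2.4], [-0.0, 2.7], [-1.0, 2.7], [1.9, 0.6], [-1.5, -0.5], [-0.3, 2.3], [-0.2, 2.1], [-0.6, 0.4], [1.2, 0.9], [0.4, 1.5], [-0.8, 0.5], [0.6, 0.5], [-0.0, 0.5]]
home [[ 0.5513 -0.1835  0.05  ]
 [ 0.4846 -0.1774  0.05  ]] dial [[ 0.5413 -0.2931  0.078 ]]
```

Emit:
drive_tool(
  moves="-1 -0.02 0 0.04 0 0 0.1; -1 -0.06 0.02 0.08 0 0 0.22; -1 -0.09 0.04 0.1 0 0 0.34; -1 -0.12 0.07 0.11 0 0 0.46; -1 -0.13 0.11 0.12 0 0 0.58; -1 -0.13 0.15 0.12 0 0 0.7; -1 -0.13 0.19 0.12 0 0 0.82; -1 -0.13 0.23 0.12 0 0 0.94",
)

```text
clock: 8.0
position: [0.4139, -0.0784, 0.3335]
eef_rot: [139.7, 89.1, -108.6]
wrist_force: [0.8, 0.2, 0.3]
grip_width: 0.998
```

Emit:
drive_tool(
  moves="-1 0 0.04 0 0 0 0.03; -1 0 0.08 0 0 0 0.03; -1 0 0.12 0 0 0 0.03; -1 0 0.16 0 0 0 0.03; -1 0.01 0.2 -0.02 0 0 0.03; -1 0.015 0.24 -0.05 0 0 0.03; -1 0.02 0.28 -0.08 0 0 0.03; -1 0.02 0.32 -0.08 0 0 0.03",
)

```text
clock: 8.67
position: [0.4315, 0.2263, 0.253]
eef_rot: [128.4, 88.9, -118.2]
wrist_force: [0.3, -0.9, -0.3]
grip_width: 1.0
```

Emit:
drive_tool(
  moves="-1 0.01 0.03 0 0 0 0; -1 0.01 0.03 0 0 0 0; -1 0.01 0.03 0 0 0 0",
)

```text
clock: 8.92
position: [0.4408, 0.2575, 0.2515]
eef_rot: [123.7, 88.8, -122.7]
wrist_force: [-0.6, 0.1, 0.0]
grip_width: 1.001
```

```bash
python3 st.py w8;  python3 - <<'E'
from h import *
print(robot.spot_in("pack","wrist"))
print(robot.camera_model("wrist"))
E
```

```text
[0.4408 0.2575 0.2515] yaw 113.55975668625179 tilt [-0.0111 -0.0173 -0.9998] [-0.6196  0.1443  0.047 ] [ 0.0151 -0.0365 -0.04  ] [ 17.4386   1.7853  99.0953  -0.7678  80.0263 -95.9766] 1.001119675742058
[{'extent': [329.9, 187.2, 45.4, 78.0], 'conf': 0.74}]
{'intrinsics': array([[283.71359051,   0.        , 320.19557975],
       [  0.        , 283.71359051, 197.30961338],
       [  0.        ,   0.        ,   1.        ]]), 'k1': -0.03812966150831155, 'R': array([[-0.39661166,  0.91790179, -0.01246937],
       [ 0.87628808,  0.38260854,  0.29279669],
       [ 0.27352949,  0.10519982, -0.95609341]]), 't': array([-0.0574443 , -0.52651552,  0.25487596])}
```

View pics/w8.png

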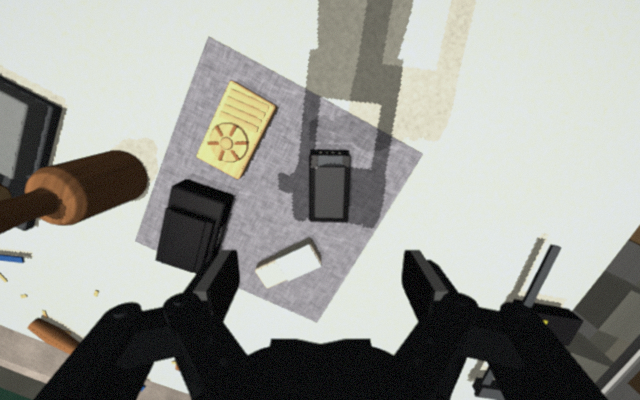

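Run:
```python
import cv2
a=cv2.imread("pics/w8.png")
cv2.imwrite("pics/w8z.png",cv2.resize(cv2.convertScaleAbs(a[140:230,290:370],alpha=1.8),None,fx=6.5,fy=6.5,interpolation=cv2.INTER_CUBIC))
```

```text
(no output)
```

View pics/w8z.png

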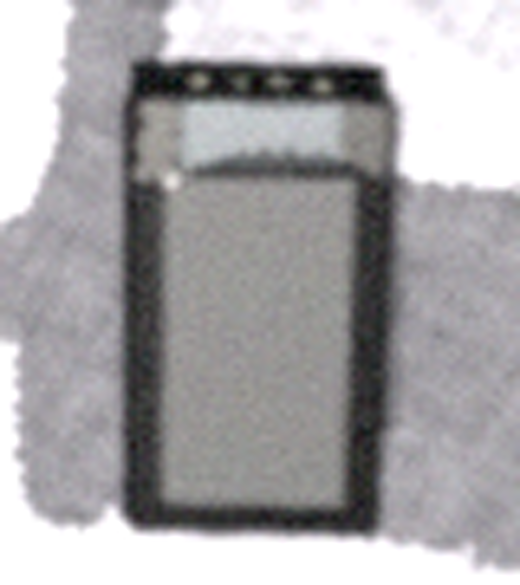

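Run:
```python
from h import *
np.set_printoptions(precision=4,suppress=True)
cr=lambda p,o,s:(np.array(p,float)+.5)/s-.5+np.array(o)
q=cr([(127,528),(377,528),(394,100),(135,98)],(290,140),6.5)
p=at_z("wrist",q,.05);print(p,p.mean(0),np.linalg.norm(np.roll(p,-1,0)-p,axis=1))
v=p[0]+p[1]-p[2]-p[3];print(np.degrees(np.arctan2(v[1],v[0])))
for a,b in((3,0),(2,1)):
  v=p[b]-p[a];print(np.degrees(np.arctan2(v[1],v[0])))
# top view check: project box
c=p.mean(0);t=np.radians(23.5)
X=np.array([(x,y,z) for z in (.05,.004) for x,y in((.045,.026),(.045,-.026),(-.045,-.026),(-.045,.026))])
Y=X.copy();Y[:,0]=c[0]+np.cos(t)*X[:,0]-np.sin(t)*X[:,1];Y[:,1]=c[1]+np.sin(t)*X[:,0]+np.cos(t)*X[:,1]
a=cv2.imread("pics/top0.png")
a=cv2.resize(a[190:275,150:220],None,fx=8,fy=8,interpolation=cv2.INTER_CUBIC);a=cv2.convertScaleAbs(a,alpha=2)
u=((proj("top",Y)-[150,190]+.5)*8).astype(int)
cv2.polylines(a,[u[:4]],True,(0,255,0));cv2.polylines(a,[u[4:]],True,(0,0,255));a=a[:600];cv2.imwrite("pics/chk.png",a)
```

```text
[[0.5037 0.265  0.05  ]
 [0.4834 0.3113 0.05  ]
 [0.4038 0.2777 0.05  ]
 [0.4229 0.2328 0.05  ]] [0.4534 0.2717 0.05  ] [0.0505 0.0864 0.0488 0.087 ]
22.28709753403092
21.724400598101195
22.853312022521283
```

View pics/chk.png

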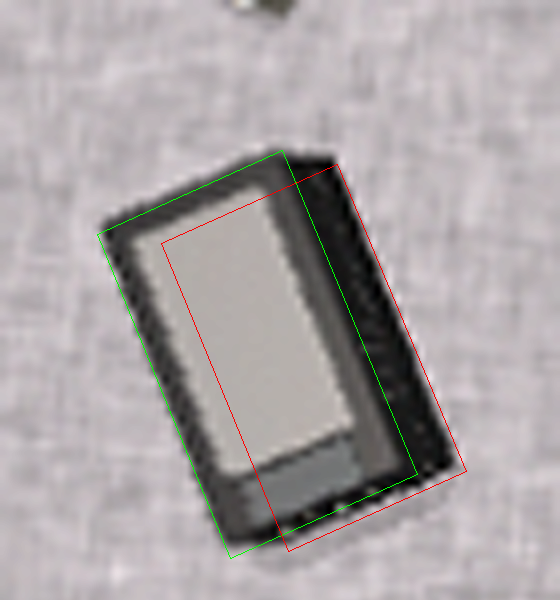

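Emit:
drive_tool(
  moves="-1 0.0137 0.014 -0.04 0.017 -0.011 -0.015; -1 0.0137 0.014 -0.08 0.017 -0.011 -0.015; -1 0.0137 0.014 -0.12 0.017 -0.011 -0.015; -1 0.0137 0.014 -0.155 0.017 -0.011 -0.015; -1 0.0137 0.014 -0.155 0.017 -0.011 -0.015",
)

```text
clock: 9.43
position: [0.45, 0.2667, 0.091]
eef_rot: [88.6, 89.4, -159.0]
wrist_force: [-2.0, -0.9, -0.6]
grip_width: 0.996
```

```bash
python3 st.py w9
```

```text
[0.45   0.2667 0.091 ] yaw 112.39351216766487 tilt [-0.0103 -0.004  -0.9999] [-1.98   -0.8681 -0.5523] [-0.0613  0.0104 -0.0415] [ 17.6598  14.2552 105.3104  -0.0425  61.066  -94.7131] 0.9960603878282877
```

View pics/w9.png

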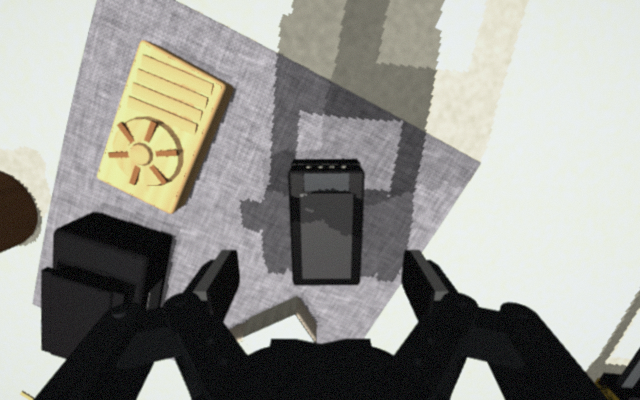

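Run:
```python
from h import *
np.set_printoptions(precision=4,suppress=True)
a=cv2.imread("pics/w9.png")
cv2.imwrite("pics/w9z.png",cv2.resize(cv2.convertScaleAbs(a[150:295,275:380],alpha=1.8),None,fx=4,fy=4,interpolation=cv2.INTER_CUBIC))
print(robot.camera_model("wrist"))
```

```text
{'intrinsics': array([[283.7136,   0.    , 320.1956],
       [  0.    , 283.7136, 197.3096],
       [  0.    ,   0.    ,   1.    ]]), 'k1': -0.03812966150831155, 'R': array([[-0.381 ,  0.9246, -0.0006],
       [ 0.8815,  0.3634,  0.3014],
       [ 0.2789,  0.1142, -0.9535]]), 't': array([-0.0758, -0.4925,  0.0946])}
```

View pics/w9z.png

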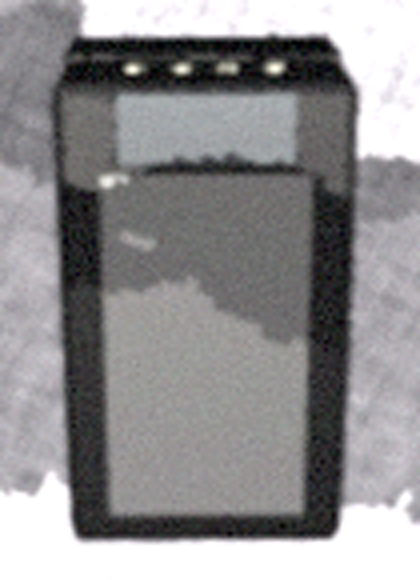

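Run:
```python
from h import *
np.set_printoptions(precision=4,suppress=True)
cr=lambda p,o,s:(np.array(p,float)+.5)/s-.5+np.array(o)
q=cr([(75,535),(338,535),(353,92),(56,88)],(275,150),4)
p=at_z("wrist",q,.05);print(p,p.mean(0),np.linalg.norm(np.roll(p,-1,0)-p,axis=1))
for a,b in((3,0),(2,1)):
  v=p[b]-p[a];print(np.degrees(np.arctan2(v[1],v[0])))
P,R,s=jaw();print(P, (p.mean(0)-P)@R)
```

```text
[[0.5065 0.2683 0.05  ]
 [0.4871 0.3154 0.05  ]
 [0.4067 0.281  0.05  ]
 [0.4253 0.2341 0.05  ]] [0.4564 0.2747 0.05  ] [0.0509 0.0875 0.0504 0.0882]
22.811114207894683
23.158444423112027
[0.4523 0.2676 0.0947] [ 0.0447 -0.0068  0.005 ]
```

Emit:
drive_tool(
  moves="-1 0.002 0.005 -0.03 0.004 -0.01 0.01; -1 0.002 0.005 -0.06 0.004 -0.01 0.01; -1 0.002 0.005 -0.084 0.004 -0.01 0.01; -1 0.002 0.005 -0.084 0.004 -0.01 0.01; -1 0.002 0.005 -0.084 0.004 -0.01 0.01; -1 0.002 0.005 -0.084 0.004 -0.01 0.01",
)

```text
clock: 9.98
position: [0.4569, 0.2731, 0.014]
eef_rot: [-94.3, 89.5, 18.6]
wrist_force: [0.3, 0.2, -0.2]
grip_width: 1.005
```

```bash
python3 st.py w10
```

```text
[0.4569 0.2731 0.014 ] yaw 112.95200557811498 tilt [ 0.0088  0.003  -1.    ] [ 0.2761  0.1981 -0.2225] [-0.0143  0.0049  0.0198] [ 18.0804  22.2124 106.127    0.0065  51.1311 -94.8758] 1.0048648669499
```

View pics/w10.png

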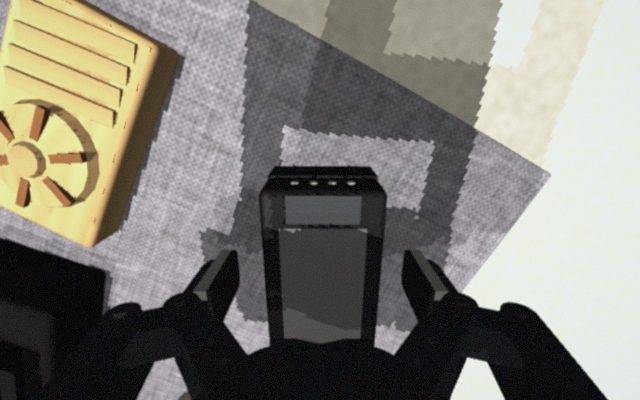

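Emit:
drive_tool(
  moves="-1 -0.001 0 -0.004 -0.003 0.008 0; -1 -0.001 0 -0.004 -0.003 0.008 0; -0.4 -0.001 0 -0.004 -0.003 0.008 0; 0.2 -0.001 0 -0.004 -0.003 0.008 0; 1 -0.001 0 -0.004 -0.003 0.008 0; 1 -0.001 0 -0.004 -0.003 0.008 0; 1 -0.001 0 -0.004 -0.003 0.008 0; 1 -0.001 0 -0.004 -0.003 0.008 0",
)

```text
clock: 10.7
position: [0.4563, 0.2735, 0.0105]
eef_rot: [-98.8, 89.9, 14.2]
wrist_force: [-1.0, 0.4, 5.6]
grip_width: 0.6
```

```bash
python3 st.py w11
```

```text
[0.4563 0.2735 0.0105] yaw 112.96402197552158 tilt [ 0.0017  0.0004 -1.    ] [-0.9985  0.4427  5.5941] [-0.0063  0.1567  0.0291] [ 18.148   22.7833 105.8544  -0.0091  51.2595 -94.8103] 0.6002312842401145
```

View pics/w11.png

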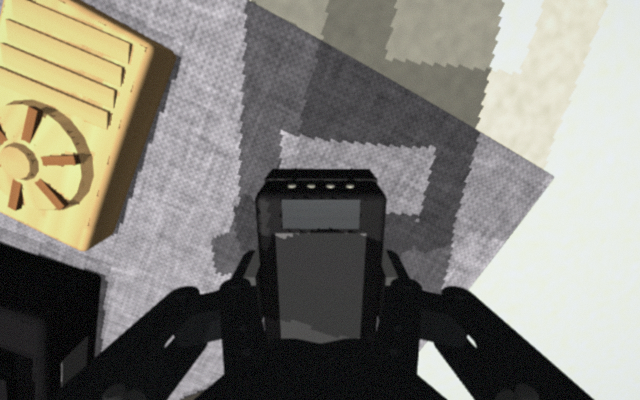

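Emit:
drive_tool(
  moves="1 0 0 0.03 0 0 0; 1 0 0 0.07 0 0 0; 1 0 0 0.11 0 0 0; 1 -0.01 0 0.15 0 0 -0.05; 1 -0.02 -0.01 0.19 0 0 -0.1; 1 -0.03 -0.02 0.23 0 0 -0.15; 1 -0.04 -0.04 0.265 0 0 -0.2; 1 -0.05 -0.06 0.29 0 0 -0.25",
)

```text
clock: 11.42
position: [0.4059, 0.2133, 0.3031]
eef_rot: [-92.3, 89.8, 6.3]
wrist_force: [1.1, -0.1, -1.5]
grip_width: 0.603
```

Emit:
drive_tool(
  moves="1 0 -0.03 0.02 0 0 -0.03; 1 0 -0.07 0.02 0 0 -0.06; 1 0 -0.11 0.02 0 0 -0.1; 1 0 -0.15 0.02 0 0 -0.14; 1 0 -0.19 0.02 0 0 -0.17; 1 0 -0.23 0.02 0 0 -0.2; 1 0 -0.27 0.02 0 0 -0.24; 1 0 -0.31 0.02 0 0 -0.24",
)

```text
clock: 12.08
position: [0.4049, -0.0983, 0.3224]
eef_rot: [-83.6, 89.8, 1.1]
wrist_force: [1.4, -0.1, -3.1]
grip_width: 0.6
```

```bash
python3 st.py w12
```

```text
[ 0.4049 -0.0983  0.3224] yaw 84.71350166621153 tilt [ 0.0032  0.0001 -1.    ] [ 1.3653 -0.0976 -3.0951] [-0.0671 -0.0001  0.0271] [ -30.1423  -15.1001  106.1817    0.0949   88.762  -114.8577] 0.5999117211954091
```

View pics/w12.png

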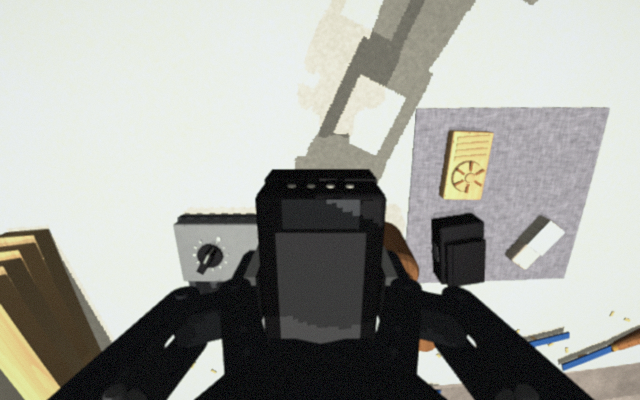

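Emit:
drive_tool(
  moves="1 0.02 -0.03 -0.02 0 0 0; 1 0.04 -0.06 -0.04 0 0 0; 1 0.06 -0.079 -0.07 0 0 0; 1 0.065 -0.079 -0.11 0 0 0; 1 0.065 -0.079 -0.15 0 0 0; 1 0.065 -0.079 -0.19 0 0 0; 1 0.065 -0.079 -0.22 0 0 0; 1 0.065 -0.079 -0.22 0 0 0",
)

```text
clock: 12.8
position: [0.4645, -0.1806, 0.0947]
eef_rot: [78.0, 89.4, 162.4]
wrist_force: [-1.9, 0.8, -3.0]
grip_width: 0.604
```

```bash
python3 st.py w13
python3 - <<'E'
from h import *
a=robot.camera("top");cv2.imwrite("pics/t13.png",a)
cv2.imwrite("pics/t13z.png",cv2.resize(cv2.convertScaleAbs(a[95:255,350:510],alpha=1.8),None,fx=3.7,fy=3.7,interpolation=cv2.INTER_CUBIC))
a=robot.camera("scene");cv2.imwrite("pics/s13.png",a)
cv2.imwrite("pics/s13z.png",cv2.resize(cv2.convertScaleAbs(a[130:280,150:330],alpha=1.5),None,fx=4,fy=4,interpolation=cv2.INTER_CUBIC))
E
```

```text
[ 0.4645 -0.1806  0.0947] yaw 84.45332544624239 tilt [-0.0103  0.0033 -0.9999] [-1.8929  0.8153 -2.9819] [0.0783 0.0895 0.0076] [ -34.8035   11.0289  108.7821   -0.209    60.7781 -119.1545] 0.6043273037321074
```

View pics/t13z.png

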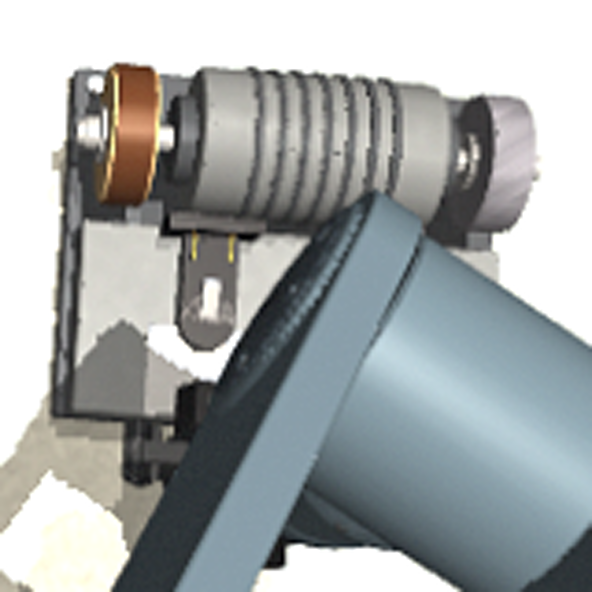

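View pics/s13z.png

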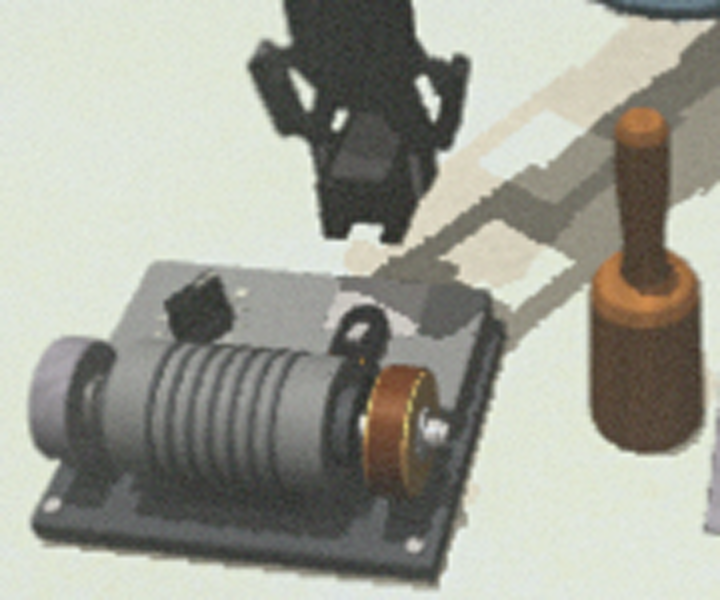

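View pics/w13.png

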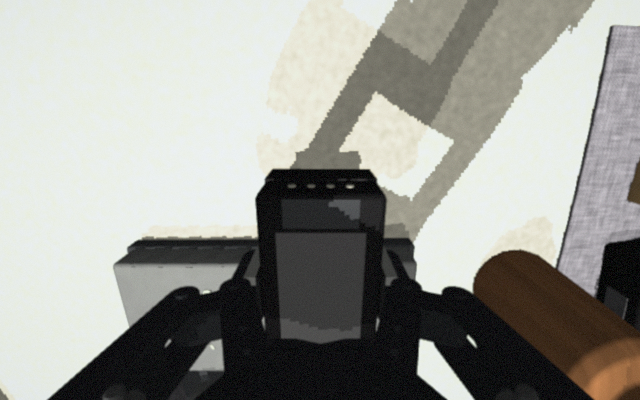

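```bash
python3 st.py
```

```text
[ 0.4705 -0.1846  0.1034] yaw 84.47640291273 tilt [ 0.0028 -0.0058 -1.    ] [ 0.7594  1.0849 -2.1723] [-0.0694 -0.0259  0.0083] [ -34.7894   10.4728  108.2176   -0.2066   60.9863 -119.1666] 0.6021047644449089
```

Emit:
drive_tool(
  moves="1 0.0075 0.0066 -0.01 0.006 0.003 0.006; 1 0.0075 0.0066 -0.02 0.006 0.003 0.006; 1 0.0075 0.0066 -0.03 0.006 0.003 0.006; 1 0.0075 0.0066 -0.036 0.006 0.003 0.006; 1 0.0075 0.0066 -0.041 0.006 0.003 0.006; 1 0.0075 0.0066 -0.041 0.006 0.003 0.006; 1 0.0075 0.0066 -0.041 0.006 0.003 0.006; 1 0.0075 0.0066 -0.041 0.006 0.003 0.006",
)

```text
clock: 13.62
position: [0.4782, -0.1783, 0.0627]
eef_rot: [-104.1, 90.0, -19.3]
wrist_force: [-0.6, 0.1, -2.1]
grip_width: 0.604
```

```bash
python3 st.py
python3 - <<'E'
from h import *
a=robot.camera("scene");cv2.imwrite("pics/s14.png",a)
cv2.imwrite("pics/s14z.png",cv2.resize(cv2.convertScaleAbs(a[165:245,190:285],alpha=1.8),None,fx=7.5,fy=7.5,interpolation=cv2.INTER_CUBIC))
a=robot.camera("top");cv2.imwrite("pics/t14.png",a)
E
python3 st.py
```

```text
[ 0.4782 -0.1783  0.0627] yaw 84.81136270551026 tilt [ 0.0003 -0.0001 -1.    ] [-0.6094  0.1443 -2.0557] [0.0011 0.0566 0.0352] [ -33.7988   15.1039  108.3291    0.0053   56.5498 -118.6131] 0.603624124503419
[ 0.4783 -0.1783  0.0628] yaw 84.8174441492644 tilt [ 0.0006 -0.0003 -1.    ] [-0.1293  0.2654 -2.1807] [ 0.0305  0.0258 -0.015 ] [ -33.7929   15.0942  108.3253    0.0068   56.5447 -118.614 ] 0.599333614951301
```

View pics/s14z.png

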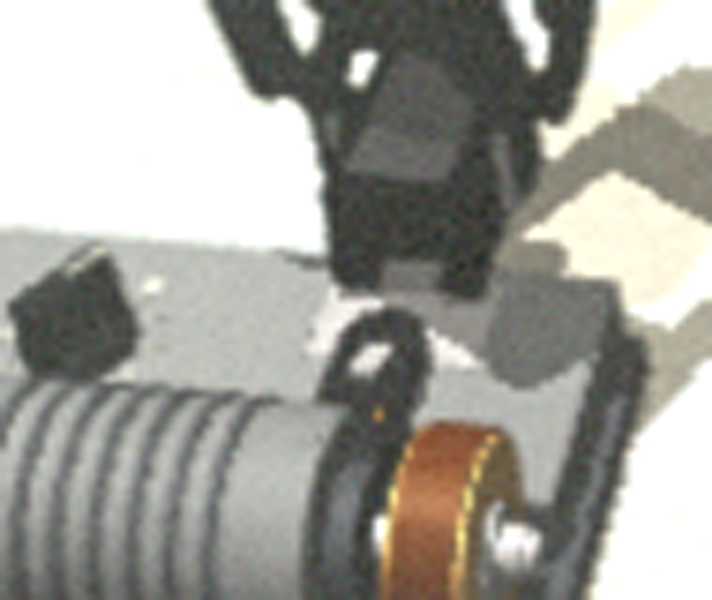

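```bash
cat > ov.py <<'E'
from h import *
def ov(img,cam,out,mp,pp,crop,f,al=1.8,pz=None):
    """mp=(x,y,yaw) machine, pp=(x,y,z,yaw) pack origin"""
    T=lambda p,z0,X:np.c_[p[0]+np.cos(p[-1])*X[:,0]-np.sin(p[-1])*X[:,1],p[1]+np.sin(p[-1])*X[:,0]+np.cos(p[-1])*X[:,1],X[:,2]+z0]
    a=cv2.imread(img);x0,y0,x1,y1=crop
    a=cv2.resize(cv2.convertScaleAbs(a[y0:y1,x0:x1],alpha=al),None,fx=f,fy=f,interpolation=cv2.INTER_CUBIC)
    def dr(X,col,closed=True):
        u=np.round((proj(cam,X)-[x0,y0]+.5)*f-.5).astype(int);cv2.polylines(a,[u],closed,col)
    A=lambda l:np.array(l,float)/1000
    dr(T(mp,0,A([(-55,-118,50),(-55,118,50),(53,118,50),(53,-118,50)])),(0,0,255))
    th=np.linspace(-np.pi/2,np.pi/2,15)
    head=[(46,33),(-2,33)]+[(-2-15*np.cos(t),48-15*np.sin(t)) for t in th]+[(-2,63),(46,63)]
    dr(T(mp,0,A([(x,y,63) for x,y in head])),(0,0,255))
    if pp is not None:
        dr(T(pp,pp[2],A([(45,-26,0),(45,-17,0),(45,-17,12),(45,17,12),(45,17,0),(45,26,0),(45,26,46),(45,-26,46)])),(0,255,0))
    cv2.imwrite(out,a)
E
python3 - <<'E'
from ov import ov
import numpy as np
y=np.radians(-5.2)
mp=(.5432+np.cos(y)*0-np.sin(y)*62,0,y)
mp=(.5432-np.sin(y)*62e-3,-.2943+np.cos(y)*62e-3,y);print(mp)
c,s=np.cos(y),np.sin(y)
ov("pics/s14.png","scene","pics/o14.png",mp,(.4782-.002*c,-.1783-.002*s,.0562,y),(190,165,285,245),7.5)
ov("pics/top0.png","top","pics/o0.png",mp,None,(350,95,510,245),4.8)
E
```

```text
(np.float64(0.5488192199722624), np.float64(-0.23255516728580986), np.float64(-0.09075712110370514))
```

View pics/o14.png

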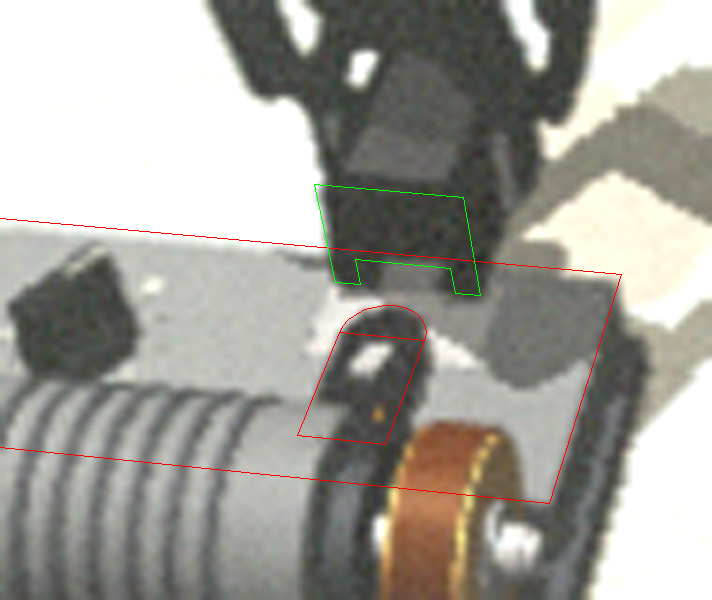

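View pics/o0.png

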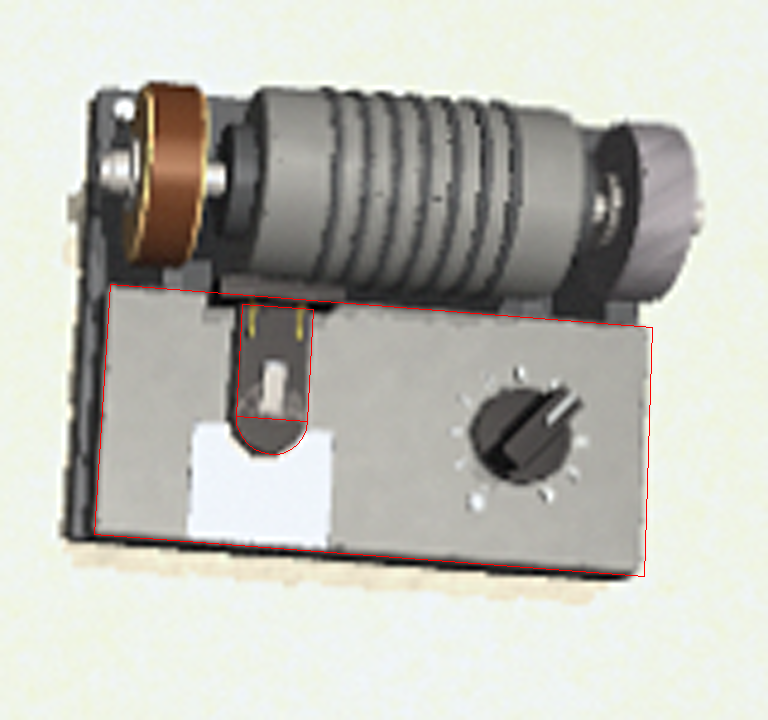

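Run:
```python
import cv2,numpy as np
a=cv2.imread("pics/s14.png")[180:225,222:265]
g=cv2.LUT(a,(255*(np.arange(256)/255)**.45).astype(np.uint8))
cv2.imwrite("pics/s14y.png",cv2.resize(g,None,fx=13,fy=13,interpolation=cv2.INTER_NEAREST))
from h import *
m=robot.camera_model("scene");print(-m["R"].T@m["t"])
```

```text
[1.20599732 0.03685966 0.7286283 ]
```

View pics/s14y.png

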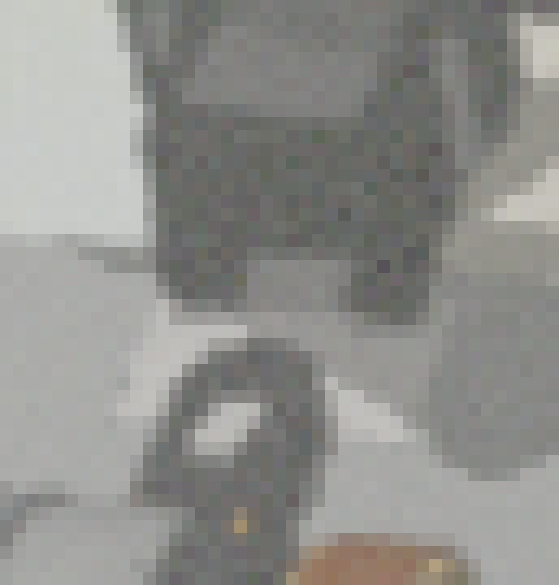

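Emit:
drive_tool(
  moves="1 0 0.0005 -0.003 0 0 0; 1 0 0.0005 -0.005 0 0 0; 1 0.004 0.0001 -0.005 0 0 0; 1 0.008 -0.0002 -0.005 0 0 0; 1 0.012 -0.0006 -0.005 0 0 0; 1 0.016 -0.001 -0.005 0 0 0; 1 0.02 -0.0013 -0.005 0 0 0; 1 0.02 -0.0013 -0.005 0 0 0",
)

```text
clock: 14.38
position: [0.4994, -0.1799, 0.0581]
eef_rot: [-112.4, 89.9, -27.6]
wrist_force: [-0.1, 0.2, -2.6]
grip_width: 0.604
```

```bash
python3 st.py
python3 - <<'E'
from h import *
a=robot.camera("scene");cv2.imwrite("pics/s15.png",a)
g=cv2.LUT(a[175:225,215:270],(255*(np.arange(256)/255)**.45).astype(np.uint8))
cv2.imwrite("pics/s15y.png",cv2.resize(g,None,fx=11,fy=11,interpolation=cv2.INTER_NEAREST))
E
```

```text
[ 0.4994 -0.1799  0.0581] yaw 84.82932304812397 tilt [ 0.0015 -0.0008 -1.    ] [-0.0932  0.1518 -2.5939] [0.0312 0.0287 0.0692] [ -32.6418   17.7664  105.5009    0.0103   56.6348 -117.4769] 0.6035880484463695
```

View pics/s15y.png

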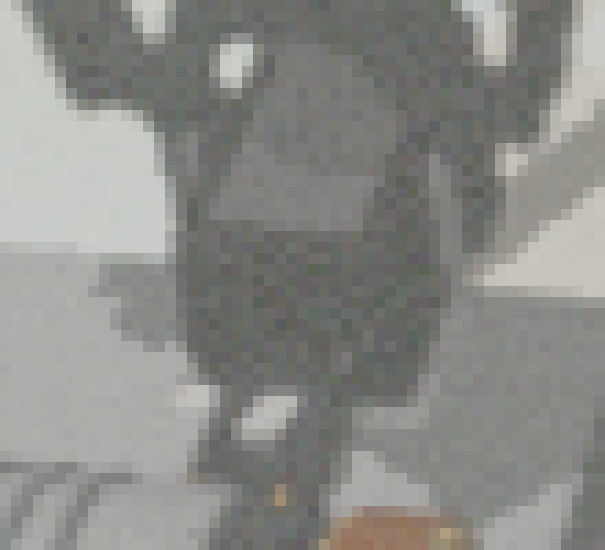

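Emit:
drive_tool(
  moves="1 0.004 -0.0004 0 0 0 0; 1 0.008 -0.0007 0 0 0 0; 1 0.012 -0.0011 0 0 0 0; 1 0.016 -0.0015 0 0 0 0; 1 0.02 -0.0018 0 0 0 0; 1 0.024 -0.0022 0 0 0 0; 1 0.024 -0.0022 0 0 0 0",
)

```text
clock: 15.02
position: [0.5238, -0.1822, 0.0583]
eef_rot: [-110.1, 89.9, -25.3]
wrist_force: [0.1, 0.9, 0.9]
grip_width: 0.599
```

```bash
python3 st.py
```

```text
[ 0.5238 -0.1822  0.0583] yaw 84.84553458571759 tilt [ 0.0018 -0.0009 -1.    ] [0.1153 0.8947 0.8541] [ 0.1376 -0.1915  0.0505] [ -31.4459   20.2994  101.9936    0.0149   57.5906 -116.2994] 0.598954991200702
```

Emit:
drive_tool(
  moves="1 0.004 -0.0004 0 0 0 0; 1 0.008 -0.0007 0 0 0 0; 1 0.012 -0.0011 0 0 0 0; 1 0.016 -0.0015 0 0 0 0; 1 0.02 -0.0018 0 0 0 0; 1 0.024 -0.0022 0 0 0 0; 1 0.024 -0.0022 0 0 0 0",
)

```text
clock: 15.6
position: [0.5494, -0.1846, 0.0588]
eef_rot: [-103.9, 89.7, -19.1]
wrist_force: [1.4, 0.8, 1.7]
grip_width: 0.601
```

```bash
python3 st.py
```

```text
[ 0.5494 -0.1846  0.0588] yaw 84.84473093689053 tilt [ 0.0043 -0.0015 -1.    ] [1.4186 0.7641 1.6939] [ 0.0521 -0.3838  0.0501] [ -30.3292   22.8461   98.3323    0.0598   58.5651 -115.2052] 0.6009709635104397
```

Emit:
drive_tool(
  moves="1 0.002 -0.0002 0 0 0 0; 1 0.004 -0.0004 0 0 0 0; 1 0.006 -0.0005 0 0 0 0; 1 0.008 -0.0007 0 0 0 0; 1 0.008 -0.0007 0 0 0 0",
)

```text
clock: 16.02
position: [0.5557, -0.1849, 0.0578]
eef_rot: [149.1, 90.0, -126.0]
wrist_force: [-6.0, -0.2, 0.8]
grip_width: 0.598
```

```bash
python3 st.py w16
python3 - <<'E'
from h import *
a=robot.camera("scene");cv2.imwrite("pics/s16.png",a)
cv2.imwrite("pics/s16y.png",cv2.resize(cv2.convertScaleAbs(a[165:245,190:285],alpha=1.8),None,fx=7.5,fy=7.5,interpolation=cv2.INTER_CUBIC))
E
```

```text
[ 0.5557 -0.1849  0.0578] yaw 84.8745442100124 tilt [-0.0002 -0.0003 -1.    ] [-6.0167 -0.2008  0.8285] [-0.0184  0.7686  0.0474] [ -29.9977   23.7352   97.2013   -0.0213   59.0654 -114.8613] 0.597921442358501
```

View pics/s16y.png

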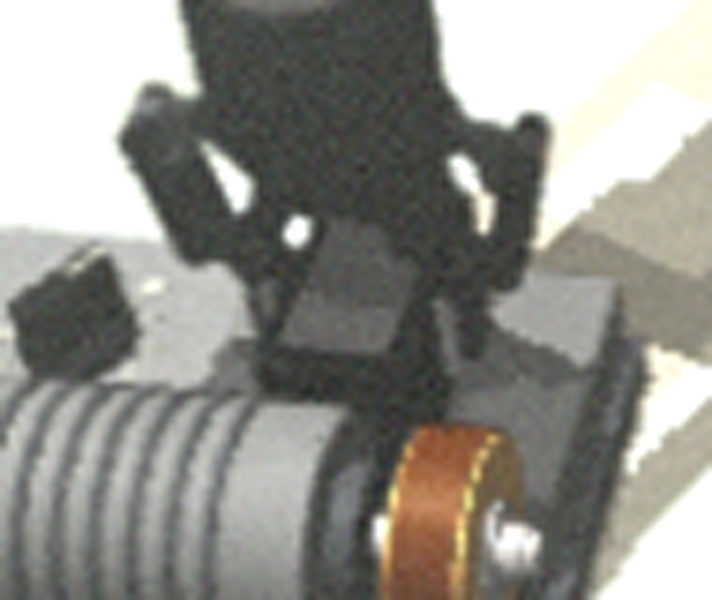

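View pics/w16.png

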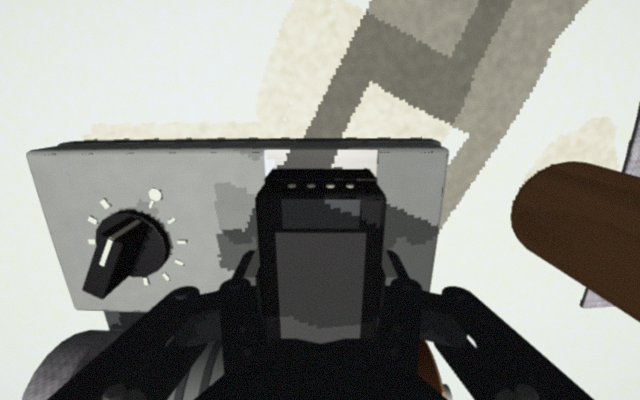

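```bash
python3 - <<'E'
import cv2
a=cv2.imread("pics/w16.png")[170:320,60:210]
cv2.imwrite("pics/w16d.png",cv2.resize(a,None,fx=4,fy=4,interpolation=cv2.INTER_CUBIC))
E
python3 - <<'E'
from h import *
import numpy as np
y=np.radians(-5.2);mp=(.5488,-.2325)
ax=np.array([.5432,-.2943,.08])
for q in (0,.2,.5,3.4):
    a=2.618-q+y
    print(q,proj("wrist",[ax,ax+[.018*np.cos(a),.018*np.sin(a),0],ax-[.018*np.cos(a),.018*np.sin(a),0]]).round().tolist())
E
```

```text
0 [[102.0, 270.0], [112.0, 242.0], [93.0, 295.0]]
0.2 [[102.0, 270.0], [118.0, 246.0], [86.0, 292.0]]
0.5 [[102.0, 270.0], [127.0, 254.0], [78.0, 285.0]]
3.4 [[102.0, 270.0], [85.0, 291.0], [120.0, 247.0]]
```

View pics/w16d.png

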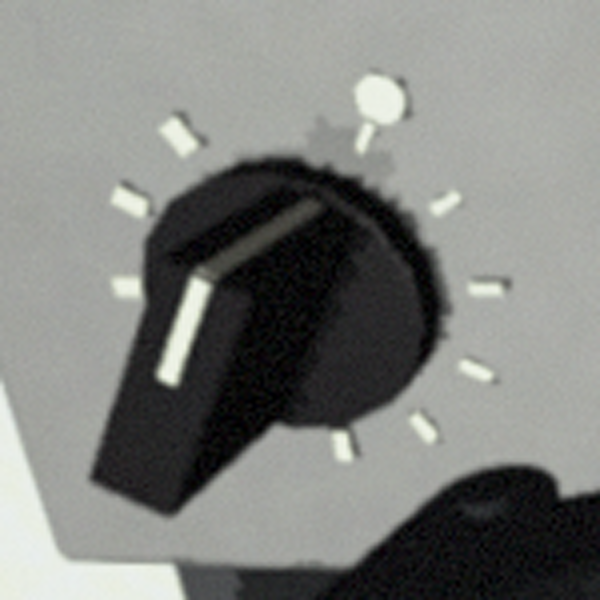

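Emit:
drive_tool(
  moves="1 0.002 -0.0002 0 0 0 0; 1 0.004 -0.0004 0 0 0 0; 1 0.006 -0.0005 0 0 0 0; 1 0.006 -0.0005 0 0 0 0",
)

```text
clock: 16.45
position: [0.5556, -0.1847, 0.0569]
eef_rot: [85.2, 89.2, 170.1]
wrist_force: [-27.4, -0.3, 17.8]
grip_width: 0.604
```

```bash
python3 st.py
```

```text
[ 0.5556 -0.1847  0.0569] yaw 84.95119282888534 tilt [-0.014   0.0024 -0.9999] [-27.4055  -0.3284  17.7819] [-0.0898  3.419   0.2746] [ -29.8383   24.2773   96.554    -0.3209   59.9347 -114.6274] 0.6036599472823421
```

Emit:
drive_tool(
  moves="1 -0.001 0 0 0 0.014 0; 1 -0.003 0.0003 0.001 0 0.014 0; 1 -0.005 0.0005 0.001 0 0.014 0; 1 -0.005 0.0005 0.001 0 0.014 0",
)

```text
clock: 16.78
position: [0.5523, -0.1846, 0.0582]
eef_rot: [92.0, 88.6, 176.9]
wrist_force: [6.3, -0.6, -2.9]
grip_width: 0.604
```

```bash
python3 st.py
```

```text
[ 0.5523 -0.1846  0.0582] yaw 84.93781342885333 tilt [-0.0235  0.0013 -0.9997] [ 6.27   -0.551  -2.8981] [-0.1811 -0.9471 -0.0021] [ -29.8124   24.1174   96.6053   -0.699    60.4854 -114.3989] 0.603981524435155
```

Emit:
drive_tool(
  moves="1 -0.002 0.0002 0 0 0 0; 1 -0.004 0.0004 0 0 0 0; 1 -0.004 0.0004 0 0 0 0",
)

```text
clock: 17.03
position: [0.5518, -0.1847, 0.0587]
eef_rot: [97.6, 89.2, -177.5]
wrist_force: [11.1, -0.9, -7.1]
grip_width: 0.602
```

```bash
python3 st.py
```

```text
[ 0.5518 -0.1847  0.0587] yaw 84.91064155115942 tilt [-0.0148 -0.0006 -0.9999] [11.0549 -0.8542 -7.0975] [-0.0694 -1.9644 -0.0064] [ -29.9303   23.722    97.0906   -0.5256   59.9037 -114.5737] 0.6016156424588311
```

Emit:
drive_tool(
  moves="1 0.002 -0.0002 -0.0005 0 -0.015 0; 1 0.004 -0.0004 -0.001 0 -0.015 0; 1 0.006 -0.0005 -0.001 0 -0.015 0; 1 0.008 -0.0007 -0.001 0 -0.015 0; 1 0.008 -0.0007 -0.001 0 -0.015 0",
)

```text
clock: 17.45
position: [0.5557, -0.1846, 0.0568]
eef_rot: [85.5, 89.4, 170.4]
wrist_force: [-16.7, 0.6, 8.7]
grip_width: 0.597
```

```bash
python3 st.py
```

```text
[ 0.5557 -0.1846  0.0568] yaw 84.97155441170698 tilt [-0.0097  0.0016 -1.    ] [-16.7484   0.5527   8.7105] [0.0324 2.0845 0.213 ] [ -29.876    24.139    96.7606   -0.2272   59.63   -114.732 ] 0.5973128175315602
```

Emit:
drive_tool(
  moves="1 0 0 0 0 -0.005 0; 0.2 0 0 0 0 -0.005 0; -0.4 0 0 0 0 -0.005 0; -0.7 0 0 0 0 -0.005 0; -0.7 0 0 0 0 -0.005 0; -0.7 0 0 0.02 0 -0.005 0; -0.7 0 0 0.05 0 -0.005 0; -0.7 0 0 0.08 0 -0.005 0",
)

```text
clock: 18.12
position: [0.5549, -0.1841, 0.1366]
eef_rot: [71.6, 89.6, 156.5]
wrist_force: [1.0, 0.4, -0.1]
grip_width: 0.847
```

Emit:
drive_tool(
  moves="-0.7 0 0 0.03 0 0 0; -0.7 -0.02 0 0.07 0 0 0; -0.7 -0.04 0 0.1 0 0 0; -0.7 -0.06 0 0.12 0 0 0; -0.7 -0.08 0 0.14 0 0 0; -0.7 -0.1 0 0.15 0 0 0; -0.7 -0.1 0 0.15 0 0 0; -0.7 -0.1 0 0.15 0 0 0",
)

```text
clock: 18.78
position: [0.4551, -0.1844, 0.2877]
eef_rot: [76.2, 89.7, 161.1]
wrist_force: [0.2, 0.2, 0.3]
grip_width: 0.848
```

```bash
python3 st.py w17
python3 - <<'E'
from h import *
a=robot.camera("top");cv2.imwrite("pics/t17.png",a)
a=robot.camera("scene");cv2.imwrite("pics/s17.png",a)
cv2.imwrite("pics/s17y.png",cv2.resize(cv2.convertScaleAbs(a[165:245,180:275],alpha=1.8),None,fx=7.5,fy=7.5,interpolation=cv2.INTER_CUBIC))
from ov import ov
y=np.radians(-5.2);mp=(.5488,-.2315,y)
h=(mp[0]-np.sin(y)*.048,mp[1]+np.cos(y)*.048,.05,y)
ov("pics/t17.png","top","pics/o17.png",mp,h,(350,95,500,225),4.6)
E
```

```text
[ 0.4551 -0.1844  0.2877] yaw 84.92355627656559 tilt [-0.0047  0.0016 -1.    ] [0.2166 0.2436 0.3149] [0.0318 0.0023 0.0162] [ -35.8859   -2.9893   99.632    -0.0835   83.629  -120.8002] 0.8476757002477744
```

View pics/w17.png

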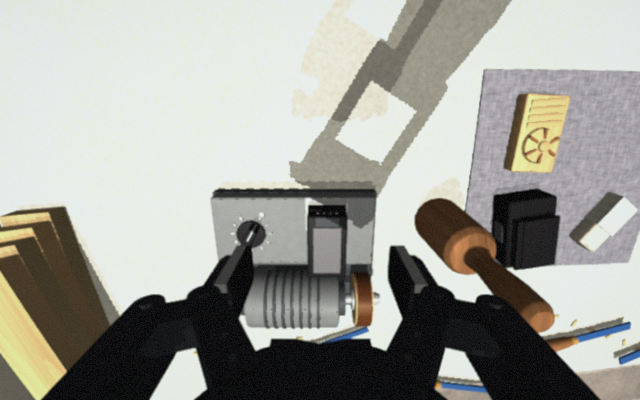

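View pics/o17.png

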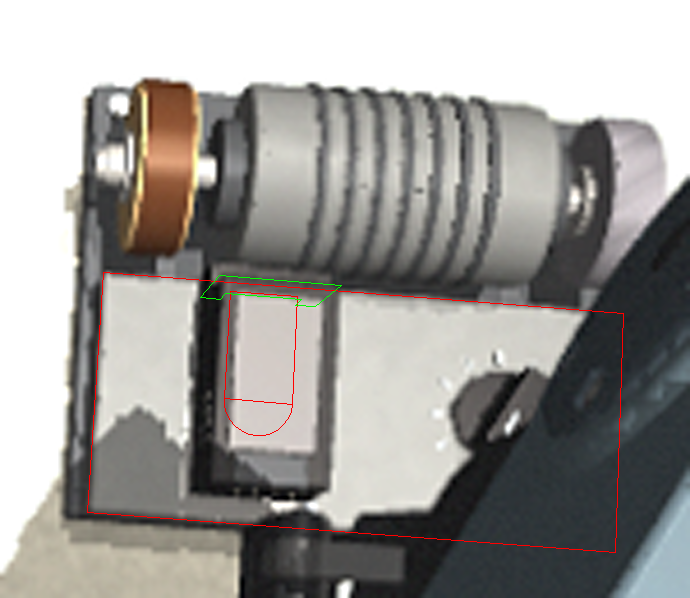

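View pics/s17.png

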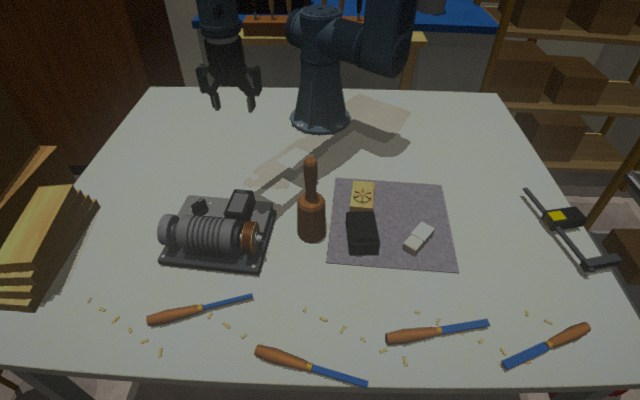

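Run:
```python
from bench import robot
print(robot.close_job(), robot.observe()["clock"])
```

```text
the job is handed in; nothing more can be done
the job is handed in; nothing more can be done
```

The honing machine is ready and the job is handed in, at about 19 s on the clock with the gripper clear of everything. `close_job` gave no verdict.

- **Dial:** I turned it about 192° anticlockwise to the off stop, where the torque rose to 0.8 N m. Wrist pictures afterwards showed the pointer on the off mark, matching the position predicted for 0. It still looked that way in the last picture.
- **Pack:** I slid it along the rail with small forces until it hit a hard stop, at the same position both times (27 N, then 17 N). When I pulled back, it gave about 3.5 mm, some of it the gripper tilting, then held with 11 N building. That fits the catch having clicked in behind it. I pushed it home again, let go and rose straight up.
- **Final pictures:** The pack's front edge is within about 2 mm of the predicted home position. The drill pack, carving, compound bar and mallet look unmoved.

I couldn't see the catch itself; that it is engaged rests on the pull test. The cameras disagreed by up to 3 mm on the machine's position, so I used the arm's own readings from turning the dial, and the pack entered the rail without side force.

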